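# Gauge the depth of the knife block's round bore

## Robot

A 7-joint arm with a two-finger parallel gripper is mounted at the origin on a cart in front of the work surface, level with it; the furniture and walls round the work are solid. World frame = base frame: x ahead of the robot, y to its left, z up, the work surface at z = 0. Lengths are in m, angles in rad, forces in N, time in s.
With the tool pointing down it reaches from about 0.4 to 0.9 m from the base axis. Payload 5.6 kg.
Tool frame: the origin (TCP) lies at the very end of the fingers, on their centre line; the grasp point (between the pads) lies 19 mm behind it; z points along the fingers, y is the line along which they close (so a half turn about z gives the same grasp; the last joint's range is limited). The gripper opens to 92 mm and grips with 3 to 60 N. Pads are 20 mm wide; open, the fingers measure 128 mm over their backs; the gripper's body (75 mm by 189 mm) begins 69 mm behind the grasp point.
Start: joints at [0.767, 0.468, -0.012, 1.603, 0.006, 1.071, -0.056], TCP at [0.448, -0.471, 0.215] pointing down, gripper open.
Joint ranges: [-2.53, 2.53], [-0.31, 2.02], [-1.57, 1.55], [0.28, 2.44], [-1.29, 4.43], [0.15, 1.84], [-2.92, 2.92]. Speed limits (rad/s): [2.57, 2.57, 3.14, 3.14, 3.14, 3.14, 3.14].

## Interface

Orientations are given as a unit quaternion [w, x, y, z].
In Python, from bench import env gives the robot as it stands.
- The arm moves only by the tool drive_tool, never from a script. Its argument "steps" is a list of rows, each an object with "delta_pos": the shift along the tool's x, y, z in mm, a list of three; "rot": the turn, a rotation vector about the tool's x, y, z in rad, a list of three. A call has 1 to 8 rows; each row is the pose to reach, as a shift and turn from the pose commanded when the call began, along the tool's axes at that moment; what a row does not reach only later rows make up. A row lasts 1/8 s, in which the tool goes at most 62.5 mm and 10.7 degrees, less where a joint would pass 70% of its speed; a pose out of reach is approached as far as the arm can. A call with a gripper value outside its range is refused whole. "gripper" is the finger opening in mm, from 0 to 91.9, set as the call begins (left out, the last holds). The fingers move at their own pace and stop on an object; "squeeze" is the grip in N (left out, the last holds). Time passes only in rows, so rows that repeat a pose let the fingers close. It gives the time, the measured TCP pose, the force, the opening and the grip force at its end, in the units of the state.
- env.sense(): the state, without advancing time (a new reading comes with each control period).
- env.read_camera(name): name is "side" or "top"; returns the picture (400x640x3 uint8, red, green, blue); there is no depth.
- env.get_calibration(name): a dict with "fx", "fy", "cx", "cy" (pixels), "R" (3x3) and "t" (3): a world point X has camera coordinates R X + t. Camera axes: x right, y down, z forward; pixel columns grow to the right and rows downward; lengths in m; the calibration is good to about 2 mm. A picture is of the moment at which its call begins. get_calibration takes no time and is no camera call.
- env.finish_job(): hands the job in; it is judged then, once.
Trained networks look in the newest picture that a camera, given by its name, has taken for a name from the list of things; names that differ only in an ending like _2 or _b are one class to them, and where a whole thing is asked for, a point or a joint stands for the part that bears it (a point fixed in the world has none). Each returns a list of dicts, best first, with "p" (0 to 1); they miss things now and then, are a little off and sometimes report something else, mostly with a low value. They report only what shows in the picture. A call takes as long as a camera call. They do not tell look-alikes from the thing itself.
- env.outline_of(target, camera): "pixels" (400x640 bool, what is visible of it) and "xy" ([column, row] in pixels, amid what is visible of it).
The state is a dict: "time_s": time; "joints": joint angles; "qd": joint speeds; "effort": joint torques, N m; "eef_pos": TCP position; "eef_rot": TCP orientation; "wrist_force": force on the tool from outside, world axes, zero at the start; "torque": the same for the moment, N m; "gripper_width": opening from 0.0 (shut) to 1.0 (fully open); "gripper_force": force on a finger pad.
Only numpy, scipy, OpenCV 4.12 (cv2) and the standard library are available. Lean on these libraries where they do the work, as an engineer would, in place of code of your own. Each camera call takes 0.05 s, during which the arm holds its last target. There are 200 camera calls.

## Task

I want to buy a honing steel that fits the round hole in the knife block, so measure that hole: take the depth gauge out of its stand, put its rod into the round hole and press it gently down until it bottoms out, so that the collar, resting on the block, is slid up the rod and marks the depth. Never force it once it is on the bottom (20 N is too much). Leave it standing there bottomed out with the collar down on the block, let go, and leave the other things where they are.

Things in the scene. Friction and masses are not known exactly. Their poses are not given: they have to be found in the camera images.
- gauge_grip (a point): Depth gauge, loose, 0.11 kg, standing upright in its stand: a bare steel rod 10 mm across with a tapered foot, topped by a round light wooden handle 22 mm across and 50 mm long; 200 mm long in all. This point is the centre of the handle, 175 mm above the rod's tip and on its axis; z points up along the rod.
- gauge_tip (a point): The lower end of the gauge's rod, on its axis; z points up along the rod. In the stand it rests 38 mm below the stand's mouth.
- collar_foot (a point): Centre of the flat underside of the gauge's collar, a plain aluminium ring 28 mm across and 14 mm tall round the rod. The collar slides along the rod against a steady friction of about 5 N, several times the gauge's weight, and stays wherever it is put; so once its underside meets a surface, the gauge sinks no further unless it is pressed down.
- depth_collar (a joint): How far the collar has slid up the rod, m: at 0 its underside is 42 mm above the rod's tip, its upper stop is at 0.085. It starts between 0 and 0.008.
- knife_block: Wooden knife block, fixed, 110 mm along its x, 90 mm along its y, 125 mm tall; origin at the centre of its underside, z up. Its flat top has three narrow knife slots and, 36 mm from the middle towards -x, one round bore.
- bore_mouth (a point): Centre of the round bore's mouth, level with the top of the 1 mm proud, 27 mm wide steel rim round it, 126 mm above the worktop; z up. Upright bore, 13 mm across with a 3 mm countersink, ending in a cork floor which cannot be seen, somewhere between 60 and 115 mm below the mouth, different each time: it must be found by feel. Over 20 N on cork or block damages it.
- stand_mouth (a point): Centre of the mouth of the gauge's stand (fixed; a grey 44 mm square socket 50 mm tall on a round foot 90 mm across); its hole is 11.6 mm across and 38 mm deep.
- salt_shaker_mid (a point): Bystander: slim steel salt shaker, 29 mm across, 74 mm tall, loose; the point is 37 mm above its underside. Leave it where it is.
- egg_timer_mid (a point): Bystander: cream wind-up kitchen timer with a red bar on top, 60 mm across, 50 mm tall, loose; the point is 25 mm above its underside. Leave it where it is.
- mug_1_mid (a point): Bystander: small white cup, 62x88x50 mm, loose; the point is 25 mm above its underside. Leave it where it is.
- spice_jar_1_mid (a point): Bystander: glass spice jar with a red cap, 45 mm across, 106 mm tall, loose; the point is 53 mm above its underside. Leave it where it is.
- lemon_1_mid (a point): Bystander: lemon, 83x58x58 mm, on its side, loose; the point is 29 mm above its underside. Leave it where it is.
Things that resemble listed ones, but are neither listed nor needed, are in the scene too. What is shaped like the knife_block but yellow is not meant.

How it is judged:
On the way, in this order (a step that is already met when the one before it is completed fails the run):
1. the gauge is out of its stand, its tip above the knife block's top (height (world z) of gauge_tip above 0.128 m), for 0.1 s.
2. the rod is in the round bore and the collar has come down on the block (z of collar_foot in the frame of bore_mouth below 0.003 m and horizontal distance between collar_foot and bore_mouth below 0.004 m), for 0.1 s.
At the end, for the whole second after the job is handed in: The gauge stands upright (within 0.1 rad) and still in the round bore, its tip on the bore's cork floor (within about 2 mm), the collar's underside on the bore's rim (within 3 mm) round the bore's mouth (within 4 mm) (all of step 2 and distance between gauge_tip and bore_floor below 0.0052 m and angle between gauge_tip's own z axis and vertical below 0.1 rad and linear speed of depth_gauge below 0.02 m/s); the robot touches nothing.
It fails at once if the gauge is pressed on the bore's cork floor with more than 20 N (contact force between depth_gauge and bore_floor above 20 N).
It fails at once if the gauge is pressed on the knife block with more than 20 N (contact force between depth_gauge and knife_block above 20 N).
It fails at once if a bystander is moved by more than 25 mm (distance of any of salt_shaker_mid, egg_timer_mid, mug_1_mid, spice_jar_1_mid, lemon_1_mid from where it was at the start of the episode above 0.025 m).
It also fails if it takes over 56 s, if anything falls off the work surface, if the arm or the gripper's body presses on something with over 40 N, if the wrist force passes 120 N, or if a joint passes its speed limit or range.

## Working session

There is one attempt and no reset: what is moved stays moved. The work goes in short steps, Python scripts to look and compute and a tool call to move; the robot and the scene stay as the last step left them, time stands still between calls to the robot, and variables do not carry over. Pictures are saved under pics/ and viewed, at most 10 in all, crops included, and the job is handed in when it is done.

Besides the shell and the picture viewer there is one more tool, called by a JSON object that holds its "api" and its "payload". drive_tool: Moves the arm, as the interface text tells. Its arguments: {"type":"object","properties":{"steps":{"type":"array","items":{"type":"object","properties":{"delta_pos":{"type":"array","items":{"type":"number"}},"rot":{"type":"array","items":{"type":"number"}}}}},"gripper":{"type":"number"},"squeeze":{"type":"number"}},"required":["steps"]}

```bash
mkdir -p pics
cat > h.py <<'E'
import numpy as np, cv2
from bench import env
def cal(n):
    c=env.get_calibration(n); return c['fx'],c['fy'],c['cx'],c['cy'],np.array(c['R']),np.array(c['t'])
def proj(n,X):
    fx,fy,cx,cy,R,t=cal(n); p=R@np.array(X)+t; return np.array([fx*p[0]/p[2]+cx,fy*p[1]/p[2]+cy])
def ray(n,uv):
    fx,fy,cx,cy,R,t=cal(n); d=R.T@np.array([(uv[0]-cx)/fx,(uv[1]-cy)/fy,1]); return -R.T@t,d/np.linalg.norm(d)
def atz(n,uv,z):
    o,d=ray(n,uv); return o+d*(z-o[2])/d[2]
def tri(u1,u2):
    o1,d1=ray('side',u1);o2,d2=ray('top',u2)
    s=np.linalg.lstsq(np.c_[d1,-d2],o2-o1,rcond=None)[0]
    a,b=o1+s[0]*d1,o2+s[1]*d2
    return (a+b)/2,np.linalg.norm(a-b)
def save(im,f): cv2.imwrite('pics/'+f,im[:,:,::-1])
E
python3 - <<'E'
from h import *
np.set_printoptions(precision=4,suppress=True)
for n in('side','top'):
    save(env.read_camera(n),n+'0.png'); print(n,cal(n))
    for t in('gauge_grip','collar_foot','knife_block','stand_mouth','bore_mouth'):
        try:
            for r in env.outline_of(t,n)[:3]: 
                ys,xs=np.where(r['pixels']); print(n,t,round(r['p'],2),r['xy'],xs.min(),xs.max(),ys.min(),ys.max())
        except Exception as e: print(t,e)
s=env.sense();print(s['eef_pos'],s['eef_rot'],s['time_s'],s['wrist_force'])
E
```

```text
side (467.70934616640164, 467.70934616640164, 330.14049248395116, 199.9588643553294, array([[-0.361 , -0.9325, -0.0069],
       [-0.7887,  0.3093, -0.5313],
       [ 0.4976, -0.1864, -0.8471]]), array([0.2473, 0.4508, 1.0846]))
side gauge_grip 0.56 [398.7, 158.8] 394 408 145 184
side collar_foot 0.59 [398.2, 180.3] 394 403 176 185
side collar_foot 0.58 [401.0, 158.7] 395 407 146 183
side knife_block 0.66 [312.2, 262.2] 284 339 226 296
side knife_block 0.61 [280.2, 201.8] 254 307 169 235
side stand_mouth 0.8 [395.6, 192.8] 381 411 178 205
side bore_mouth 0.73 [316.0, 260.9] 283 339 226 295
side bore_mouth 0.56 [284.3, 196.3] 253 308 170 235
top (361.66943353547407, 361.66943353547407, 323.02450805808826, 198.95565044033845, array([[-0.0078, -0.9998, -0.0179],
       [-0.9811,  0.0111, -0.1932],
       [ 0.1933,  0.016 , -0.981 ]]), array([0.0733, 0.5115, 1.2547]))
top gauge_grip 0.65 [388.1, 187.3] 381 394 178 193
top collar_foot 0.36 [341.0, 192.8] 335 349 187 201
top knife_block 0.89 [294.8, 234.6] 280 315 211 251
top knife_block 0.78 [293.3, 175.5] 274 311 154 198
top stand_mouth 0.82 [379.2, 193.9] 371 395 182 205
top bore_mouth 0.67 [292.7, 178.3] 273 311 154 198
top bore_mouth 0.43 [347.0, 165.2] 335 353 157 172
[ 0.4481 -0.4708  0.2146] [-0.      0.9285  0.3713 -0.    ] 0.6 [0.07   0.0858 0.8072]
```

Run:
```python
import cv2
for n,(x,y,w,h) in dict(side=(220,110,240,210),top=(240,120,200,150)).items():
    im=cv2.imread(f'pics/{n}0.png')
    cv2.imwrite(f'pics/{n}0c.png',cv2.resize(im[y:y+h,x:x+w],None,fx=[2.85,4][n=='top'],fy=[2.85,4][n=='top'],interpolation=cv2.INTER_CUBIC))
```

```text
(no output)
```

View pics/side0c.png

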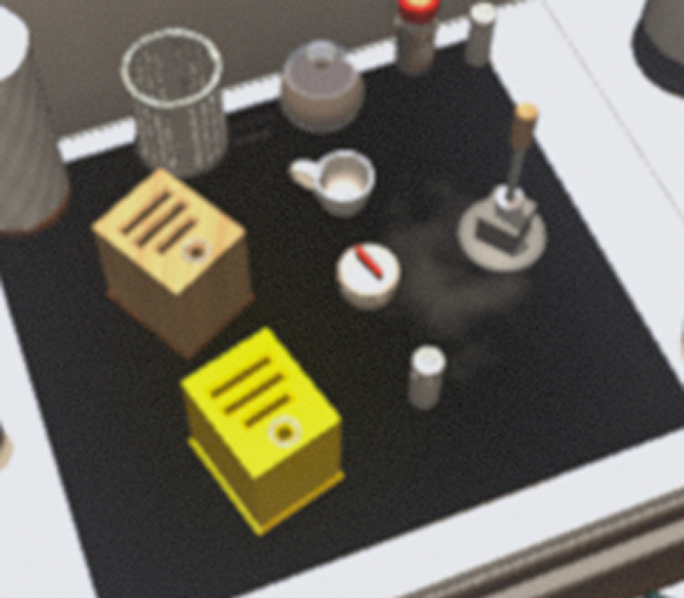

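View pics/top0c.png

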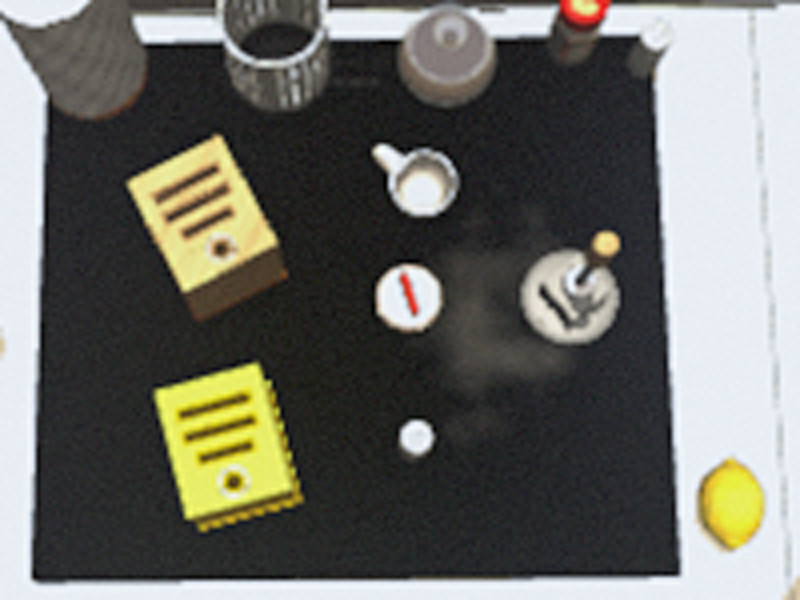

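View pics/side0.png

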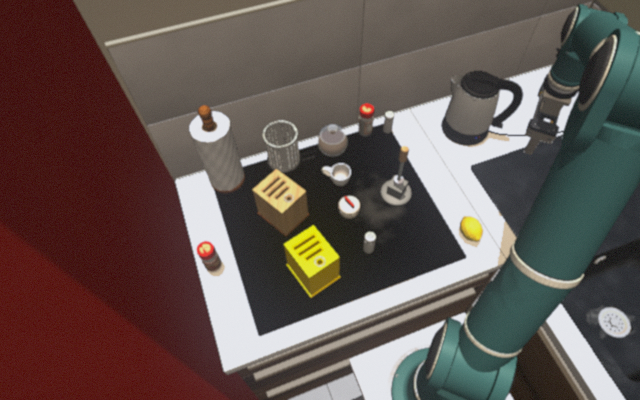

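The wooden block's bore sits at about side (289,198) and top (295,181). The gauge handle runs from side (405,149) down to the stand at (397,190), and shows at top (391,180).

Run:
```python
from h import *
np.set_printoptions(precision=4,suppress=True)
I={n:env.read_camera(n) for n in('side','top')}
g={}
def dark(n,uv,r):
    im=cv2.GaussianBlur(I[n],(3,3),0).astype(float).mean(2); y,x=np.mgrid[0:400,0:640]
    m=(x-uv[0])**2+(y-uv[1])**2<r*r
    w=np.clip(np.percentile(im[m],60)-im,0,None)*m
    return np.array([(w*x).sum(),(w*y).sum()])/w.sum()
b={'side':dark('side',(288.8,197.7),3.6),'top':dark('top',(295.2,181.5),2.8)}
for n in b: print(n,b[n],atz(n,b[n],.125))
print(tri(b['side'],b['top']))
# block top corners (crop readings)
for n,pts,k,o in(('side',[(160,169),(246,232),(178,292),(93,228)],2.85,(220,110)),('top',[(217,136),(285,243),(190,293),(128,184)],4,(240,120))):
    for p in pts: print(n,atz(n,np.array(p)/k+o,.125))
# handle top
print('htop',tri(np.array((526,110))/2.85+(220,110),np.array((606,242))/4+(240,120)))
# handle by colour
for n,(x0,y0,x1,y1) in dict(side=(392,140,412,185),top=(375,170,400,196)).items():
    c=cv2.cvtColor(I[n],cv2.COLOR_RGB2HSV)[y0:y1,x0:x1]
    ys,xs=np.where((c[...,1]>70)&(c[...,2]>70)&(c[...,0]<35)); g[n]=np.array([xs.mean()+x0,ys.mean()+y0]); print(n,g[n],len(xs),xs.min()+x0,xs.max()+x0,ys.min()+y0,ys.max()+y0)
print(tri(g['side'],g['top']))
for n in g: print(n,atz(n,g[n],.187))
print('stand foot',atz('side',(502/2.85+220,235/2.85+110),.0),atz('top',(569/4+240,297/4+120),.0))
for t,z in(('salt_shaker_mid',.04),('egg_timer_mid',.025),('mug_1_mid',.025)):
    for r in env.outline_of(t,'top')[:2]: print(t,r['p'],atz('top',r['xy'],z))
```

```text
side [288.4002 197.9842] [0.5587 0.1653 0.125 ]
top [294.825  181.7495] [0.5589 0.1636 0.125 ]
(array([0.5598, 0.1644, 0.1226]), np.float64(0.0013273526596812063))
side [0.6589 0.1671 0.125 ]
side [0.561  0.1146 0.125 ]
side [0.5225 0.1935 0.125 ]
side [0.6172 0.2457 0.125 ]
top [0.6585 0.1664 0.125 ]
top [0.5617 0.1071 0.125 ]
top [0.5188 0.1884 0.125 ]
top [0.6161 0.2434 0.125 ]
htop (array([ 0.5392, -0.1518,  0.2083]), np.float64(0.0022395917868042645))
side [403.0417 153.4583] 96 400 407 147 161
top [390.8837 180.8837] 43 388 394 178 184
(array([ 0.5453, -0.1548,  0.1792]), np.float64(0.002725227478287949))
side [ 0.541  -0.1501  0.187 ]
top [ 0.5426 -0.1545  0.187 ]
stand foot [ 0.5397 -0.1529  0.    ] [ 0.5376 -0.153   0.    ]
salt_shaker_mid 0.48 [ 0.3961 -0.004   0.04  ]
egg_timer_mid 0.77 [0.5321 0.0032 0.025 ]
mug_1_mid 0.82 [ 0.658 -0.017  0.025]
mug_1_mid 0.3 [0.6067 0.1847 0.025 ]
```

Run:
```python
from h import *
np.set_printoptions(precision=3,suppress=True)
for p in((468,135),(446,125),(492,132)): print(atz('side',p,0))
for p in((480,80),(522,95),(470,230)): print(atz('side',p,.2),atz('side',p,.03))
s=env.sense();T=np.array([[.724,.690,0],[.690,-.724,0],[0,0,-1]])
print(1000*T@(np.array([.540,-.152,.245])-s['eef_pos']))
```

```text
[ 0.654 -0.461  0.   ]
[ 0.717 -0.416  0.   ]
[ 0.637 -0.539  0.   ]
[ 0.692 -0.467  0.2  ] [ 0.831 -0.601  0.03 ]
[ 0.597 -0.545  0.2  ] [ 0.719 -0.694  0.03 ]
[ 0.274 -0.191  0.2  ] [ 0.339 -0.276  0.03 ]
[ 286.484 -167.455  -30.371]
```

View pics/top0.png

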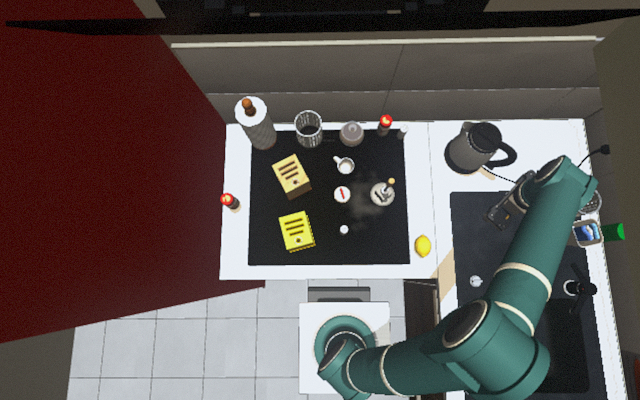

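The top view shows the kettle at (470,150), well clear of the path from the gripper to the gauge at (390,182).

{"api": "drive_tool", "payload": {"steps": [{"delta_pos": [20,-12,-15]},{"delta_pos": [57,-33,-30]},{"delta_pos": [100,-58,-30]},{"delta_pos": [145,-85,-30]},{"delta_pos": [190,-111,-30]},{"delta_pos": [235,-137,-30]},{"delta_pos": [270,-158,-30]},{"delta_pos": [286,-167,-30]}], "gripper": 70}}

```text
schema error: expected keys delta_pos, rot
```

{"api": "drive_tool", "payload": {"steps": [{"delta_pos": [0,0,0]},{"delta_pos": [0,0,0]}]}}

```text
schema error: expected keys delta_pos, rot
```

{"api": "drive_tool", "payload": {"steps": [{"delta_pos": [20,-12,-15],"rot": [0,0,0]},{"delta_pos": [57,-33,-30],"rot": [0,0,0]},{"delta_pos": [100,-58,-30],"rot": [0,0,0]},{"delta_pos": [145,-85,-30],"rot": [0,0,0]},{"delta_pos": [190,-111,-30],"rot": [0,0,0]},{"delta_pos": [235,-137,-30],"rot": [0,0,0]},{"delta_pos": [270,-158,-30],"rot": [0,0,0]},{"delta_pos": [286,-167,-30],"rot": [0,0,0]}], "gripper": 70}}

```text
time_s: 1.85
eef_pos: [0.5409, -0.1486, 0.2458]
eef_rot: [0.0, 0.928, 0.374, 0.001]
wrist_force: [0.5, 0.0, -0.3]
gripper_width: 0.758
gripper_force: 0.0
```

{"api": "drive_tool", "payload": {"steps": [{"delta_pos": [0,0,0],"rot": [0,0,0]},{"delta_pos": [0,0,0],"rot": [0,0,0]}]}}

```text
time_s: 2.1
eef_pos: [0.5397, -0.1546, 0.2447]
eef_rot: [0.0, 0.929, 0.37, -0.0]
wrist_force: [0.2, -0.1, -0.2]
gripper_width: 0.762
gripper_force: 0.0
```

Run:
```python
from h import *
s=env.sense();print(s)
im=env.read_camera('side');c=cv2.resize(im[100:220,340:460],None,fx=5,fy=5,interpolation=cv2.INTER_CUBIC);save(c,'s1.png')
for z in(.245,.264): print(proj('side',[s['eef_pos'][0],s['eef_pos'][1],z]))
```

```text
{'time_s': 2.1, 'joints': array([ 0.34083907,  0.29648062, -0.14877715,  1.78420605,  0.05076845,
        1.06453533, -0.63874663]), 'qd': array([ 0.01303867,  0.00357866,  0.00257628, -0.00033325, -0.00180088,
       -0.00090629, -0.00169177]), 'effort': array([-9.49169397e-01, -4.21739781e+01, -1.75498478e+00, -2.43572938e+01,
       -1.06612388e-01, -3.40465538e-02,  3.10866044e-04]), 'eef_pos': array([ 0.53965702, -0.15459505,  0.24472097]), 'eef_rot': array([ 4.52763909e-04,  9.28994239e-01,  3.70093790e-01, -2.90821932e-04]), 'wrist_force': array([ 0.23178717, -0.1443991 , -0.1988241 ]), 'torque': array([-0.01447783, -0.03905886, -0.00017444]), 'gripper_force': 0.0, 'gripper_width': 0.7622186614922585}
[407.77750337 139.09917454]
[408.80354599 134.17689364]
```

View pics/s1.png

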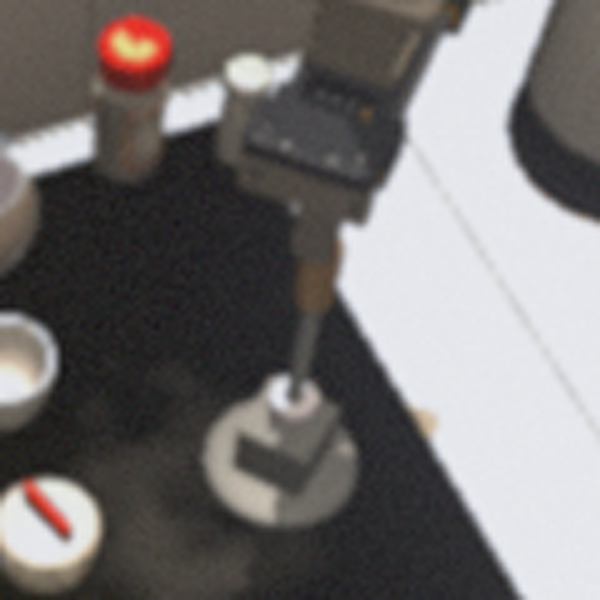

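The near finger lines up with the handle, which is at crop (320,280). I'll lower the gripper and grip it.

{"api": "drive_tool", "payload": {"steps": [{"delta_pos": [0,-1,15],"rot": [0,0,0]},{"delta_pos": [0,-1,40],"rot": [0,0,0]},{"delta_pos": [0,-1,65],"rot": [0,0,0]},{"delta_pos": [0,-1,77],"rot": [0,0,0]},{"delta_pos": [0,-1,77],"rot": [0,0,0]}]}}

```text
time_s: 2.78
eef_pos: [0.5387, -0.1523, 0.1664]
eef_rot: [-0.001, 0.929, 0.371, -0.001]
wrist_force: [0.2, -0.9, -0.6]
gripper_width: 0.759
gripper_force: 0.0
```

{"api": "drive_tool", "payload": {"steps": [{"delta_pos": [0,0,0],"rot": [0,0,0]},{"delta_pos": [0,0,0],"rot": [0,0,0]},{"delta_pos": [0,0,0],"rot": [0,0,0]},{"delta_pos": [0,0,0],"rot": [0,0,0]},{"delta_pos": [0,0,0],"rot": [0,0,0]},{"delta_pos": [0,0,0],"rot": [0,0,0]}], "gripper": 15, "squeeze": 25}}

```text
time_s: 3.52
eef_pos: [0.5395, -0.1518, 0.1677]
eef_rot: [-0.0, 0.929, 0.371, 0.0]
wrist_force: [0.1, -0.3, 1.7]
gripper_width: 0.235
gripper_force: 25.0
```

{"api": "drive_tool", "payload": {"steps": [{"delta_pos": [0,0,-8],"rot": [0,0,0]},{"delta_pos": [0,0,-25],"rot": [0,0,0]},{"delta_pos": [0,0,-45],"rot": [0,0,0]},{"delta_pos": [0,0,-70],"rot": [0,0,0]},{"delta_pos": [0,0,-100],"rot": [0,0,0]},{"delta_pos": [0,0,-130],"rot": [0,0,0]},{"delta_pos": [0,0,-148],"rot": [0,0,0]},{"delta_pos": [0,0,-150],"rot": [0,0,0]}]}}

```text
time_s: 4.53
eef_pos: [0.54, -0.1521, 0.3191]
eef_rot: [0.001, 0.929, 0.371, 0.001]
wrist_force: [0.9, -0.6, -1.2]
gripper_width: 0.233
gripper_force: 25.0
```

Run:
```python
from h import *
s=env.sense();T=np.array([[.724,.690,0],[.690,-.724,0],[0,0,-1]])
print(s['eef_pos'],s['gripper_width'],s['wrist_force'],1000*T@(np.array([.559,.1645,s['eef_pos'][2]])-s['eef_pos']))
```

```text
[ 0.54000114 -0.15205625  0.31912463] 0.23294068792144654 [ 0.92873465 -0.56830896 -1.23994972] [ 232.17898796 -216.07751624    0.        ]
```

{"api": "drive_tool", "payload": {"steps": [{"delta_pos": [15,-14,0],"rot": [0,0,0]},{"delta_pos": [45,-42,0],"rot": [0,0,0]},{"delta_pos": [82,-76,0],"rot": [0,0,0]},{"delta_pos": [120,-112,0],"rot": [0,0,0]},{"delta_pos": [158,-147,0],"rot": [0,0,0]},{"delta_pos": [195,-181,0],"rot": [0,0,0]},{"delta_pos": [222,-206,0],"rot": [0,0,0]},{"delta_pos": [232,-216,0],"rot": [0,0,0]}]}}

```text
time_s: 5.52
eef_pos: [0.5576, 0.1667, 0.3163]
eef_rot: [-0.0, 0.928, 0.373, -0.001]
wrist_force: [-0.4, -0.2, -0.8]
gripper_width: 0.227
gripper_force: 25.0
```

{"api": "drive_tool", "payload": {"steps": [{"delta_pos": [0,0,12],"rot": [0,0,0]},{"delta_pos": [0,0,20],"rot": [0,0,0]},{"delta_pos": [0,0,20],"rot": [0,0,0]},{"delta_pos": [0,0,20],"rot": [0,0,0]}]}}

```text
time_s: 6.02
eef_pos: [0.5589, 0.1635, 0.2977]
eef_rot: [0.0, 0.929, 0.371, 0.0]
wrist_force: [-0.3, 0.4, -0.6]
gripper_width: 0.234
gripper_force: 25.0
```

Run:
```python
from h import *
s=env.sense();print(s['time_s'],s['eef_pos'],s['eef_rot'],s['wrist_force'],s['torque'])
out=[]
for n in('side','top'):
    im=env.read_camera(n); e=s['eef_pos']; tip=[e[0],e[1],e[2]+.019-.175]
    a=proj(n,tip);print(n,'pred tip',a,'bore',proj(n,[.559,.1645,.126]))
    x,y=int(a[0])-24,int(a[1])-38; out.append(cv2.resize(im[y:y+76,x:x+50],None,fx=7.5,fy=7.5,interpolation=cv2.INTER_CUBIC)); print(x,y)
    for t in('collar_foot','gauge_grip'):
        for r in env.outline_of(t,n)[:2]: print(t,r['p'],r['xy'])
save(np.hstack(out),'b1.png')
```

```text
6.025 [0.55887757 0.1634649  0.29769626] [1.57773931e-04 9.28825524e-01 3.70517362e-01 8.05999369e-05] [-0.29918011  0.44236115 -0.61803089] [ 0.04210595 -0.00151446  0.03172734]
side pred tip [288.51147134 194.27851789] bore [288.61464017 197.60832963]
264 156
collar_foot 0.53 [288.5, 182.3]
collar_foot 0.47 [282.2, 199.4]
gauge_grip 0.47 [284.5, 176.8]
top pred tip [294.40518433 180.5698931 ] bore [294.54105657 181.64996944]
270 142
collar_foot 0.71 [342.6, 196.5]
gauge_grip 0.22 [340.5, 192.7]
```

View pics/b1.png

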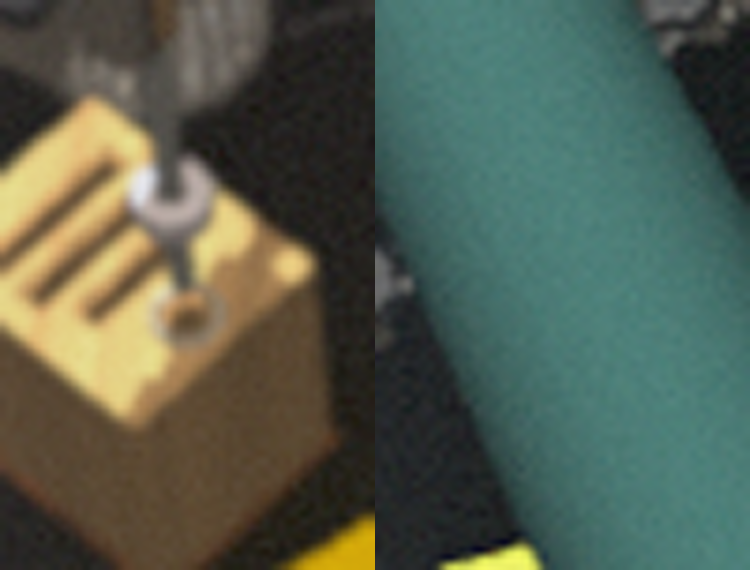

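In the side crop the tip is at (183,285), right above the rimmed bore at (188,314), so it lines up within about 1 mm. I'll lower it with a lighter grip, so the gauge slips before the force gets too high.

{"api": "drive_tool", "payload": {"steps": [{"delta_pos": [0,0,4],"rot": [0,0,0]},{"delta_pos": [0,0,8],"rot": [0,0,0]},{"delta_pos": [0,0,12],"rot": [0,0,0]},{"delta_pos": [0,0,14],"rot": [0,0,0]},{"delta_pos": [0,0,16],"rot": [0,0,0]},{"delta_pos": [0,0,18],"rot": [0,0,0]},{"delta_pos": [0,0,19],"rot": [0,0,0]}], "squeeze": 10}}

```text
time_s: 7.2
eef_pos: [0.5586, 0.1645, 0.2785]
eef_rot: [0.0, 0.929, 0.371, -0.0]
wrist_force: [0.5, -0.6, -1.1]
gripper_width: 0.236
gripper_force: 10.0
```

{"api": "drive_tool", "payload": {"steps": [{"delta_pos": [0,0,2],"rot": [0,0,0]},{"delta_pos": [0,0,4],"rot": [0,0,0]},{"delta_pos": [0,0,6],"rot": [0,0,0]},{"delta_pos": [0,0,8],"rot": [0,0,0]},{"delta_pos": [0,0,10],"rot": [0,0,0]}]}}

```text
time_s: 7.82
eef_pos: [0.5587, 0.1644, 0.2685]
eef_rot: [0.0, 0.929, 0.371, 0.0]
wrist_force: [1.1, 0.5, -0.7]
gripper_width: 0.238
gripper_force: 10.0
```

{"api": "drive_tool", "payload": {"steps": [{"delta_pos": [0,0,4],"rot": [0,0,0]},{"delta_pos": [0,0,8],"rot": [0,0,0]},{"delta_pos": [0,0,12],"rot": [0,0,0]},{"delta_pos": [0,0,16],"rot": [0,0,0]},{"delta_pos": [0,0,20],"rot": [0,0,0]},{"delta_pos": [0,0,24],"rot": [0,0,0]}]}}

```text
time_s: 8.57
eef_pos: [0.5586, 0.1645, 0.2443]
eef_rot: [0.0, 0.929, 0.371, -0.0]
wrist_force: [0.6, -0.4, -1.2]
gripper_width: 0.234
gripper_force: 10.0
```

{"api": "drive_tool", "payload": {"steps": [{"delta_pos": [0,0,1.5],"rot": [0,0,0]},{"delta_pos": [0,0,3],"rot": [0,0,0]},{"delta_pos": [0,0,4.5],"rot": [0,0,0]},{"delta_pos": [0,0,6],"rot": [0,0,0]},{"delta_pos": [0,0,7.5],"rot": [0,0,0]},{"delta_pos": [0,0,9],"rot": [0,0,0]}]}}

```text
time_s: 9.32
eef_pos: [0.5586, 0.1645, 0.2355]
eef_rot: [0.0, 0.929, 0.371, 0.0]
wrist_force: [0.4, -0.0, -1.1]
gripper_width: 0.237
gripper_force: 10.0
```

{"api": "drive_tool", "payload": {"steps": [{"delta_pos": [0,0,1.5],"rot": [0,0,0]},{"delta_pos": [0,0,3],"rot": [0,0,0]},{"delta_pos": [0,0,4.5],"rot": [0,0,0]},{"delta_pos": [0,0,6],"rot": [0,0,0]}]}}

```text
time_s: 9.82
eef_pos: [0.5589, 0.1647, 0.2301]
eef_rot: [0.0, 0.929, 0.371, 0.001]
wrist_force: [0.0, -0.0, 5.6]
gripper_width: 0.232
gripper_force: 10.0
```

{"api": "drive_tool", "payload": {"steps": [{"delta_pos": [0,0,1],"rot": [0,0,0]},{"delta_pos": [0,0,2],"rot": [0,0,0]},{"delta_pos": [0,0,3],"rot": [0,0,0]},{"delta_pos": [0,0,4],"rot": [0,0,0]},{"delta_pos": [0,0,5],"rot": [0,0,0]},{"delta_pos": [0,0,6],"rot": [0,0,0]}], "squeeze": 7}}

```text
time_s: 10.58
eef_pos: [0.5587, 0.1645, 0.2235]
eef_rot: [0.0, 0.929, 0.371, 0.0]
wrist_force: [0.4, 0.1, 3.6]
gripper_width: 0.235
gripper_force: 7.0
```

```bash
cat > v.py <<'E'
from h import *
import sys
s=env.sense();e=s['eef_pos']
im=env.read_camera('side');hsv=cv2.cvtColor(im,cv2.COLOR_RGB2HSV)
# tip z from eef assuming no slip; predicted handle-bottom and collar pixels
print(e,s['wrist_force'],'handle bottom',proj('side',[e[0],e[1],e[2]-.006]),'rim',proj('side',[e[0],e[1],.126]),'collar top',proj('side',[e[0],e[1],.14]))
a=proj('side',[e[0],e[1],.15]);x,y=int(a[0])-40,int(a[1])-40
print(x,y);save(cv2.resize(im[y:y+70,x:x+80],None,fx=8,fy=8,interpolation=cv2.INTER_CUBIC),sys.argv[1])
E
python3 v.py c1.png
```

```text
[0.55867424 0.16453343 0.22351986] [0.43146994 0.13732907 3.60727035] handle bottom [285.5818182  177.73973129] rim [288.64192954 197.71003594] collar top [288.19915359 194.82047744]
247 152
```

View pics/c1.png

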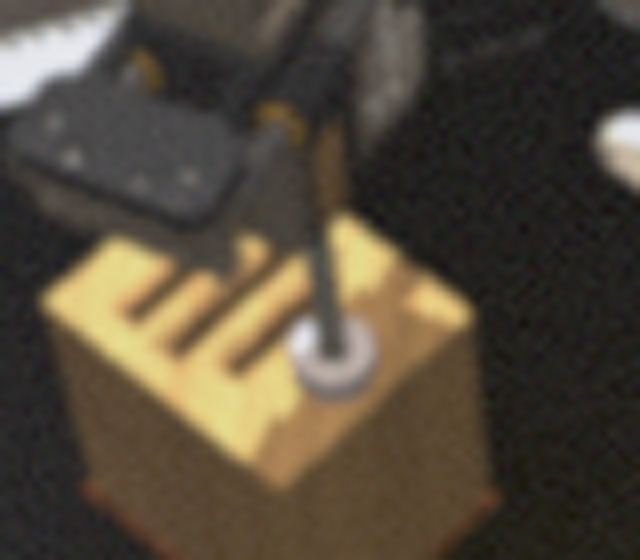

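The rod is in the bore and the collar is seated on the rim at crop (333,352). The handle bottom, at about row 205, matches the prediction, so the gauge hasn't slipped. The 3.6 N push is what a sliding collar should give.

{"api": "drive_tool", "payload": {"steps": [{"delta_pos": [0,0,1],"rot": [0,0,0]},{"delta_pos": [0,0,2],"rot": [0,0,0]},{"delta_pos": [0,0,3],"rot": [0,0,0]},{"delta_pos": [0,0,4],"rot": [0,0,0]},{"delta_pos": [0,0,5],"rot": [0,0,0]},{"delta_pos": [0,0,6],"rot": [0,0,0]}]}}

```text
time_s: 11.38
eef_pos: [0.5587, 0.1645, 0.2175]
eef_rot: [0.0, 0.929, 0.371, 0.0]
wrist_force: [0.3, -0.5, 5.3]
gripper_width: 0.234
gripper_force: 7.0
```

{"api": "drive_tool", "payload": {"steps": [{"delta_pos": [0,0,1],"rot": [0,0,0]},{"delta_pos": [0,0,2],"rot": [0,0,0]},{"delta_pos": [0,0,3],"rot": [0,0,0]},{"delta_pos": [0,0,4],"rot": [0,0,0]},{"delta_pos": [0,0,5],"rot": [0,0,0]},{"delta_pos": [0,0,6],"rot": [0,0,0]}]}}

```text
time_s: 12.12
eef_pos: [0.5592, 0.1649, 0.2131]
eef_rot: [0.0, 0.929, 0.371, 0.001]
wrist_force: [-0.9, 0.6, 11.0]
gripper_width: 0.235
gripper_force: 7.0
```

{"api": "drive_tool", "payload": {"steps": [{"delta_pos": [0,0,0],"rot": [0,0,0]},{"delta_pos": [0,0,0],"rot": [0,0,0]}]}}

```text
time_s: 12.38
eef_pos: [0.5592, 0.1648, 0.2129]
eef_rot: [0.0, 0.929, 0.371, 0.001]
wrist_force: [-1.0, 0.6, 10.4]
gripper_width: 0.238
gripper_force: 7.0
```

{"api": "drive_tool", "payload": {"steps": [{"delta_pos": [0,0,0.5],"rot": [0,0,0]},{"delta_pos": [0,0,1],"rot": [0,0,0]}]}}

```text
time_s: 12.62
eef_pos: [0.5593, 0.1649, 0.2122]
eef_rot: [0.0, 0.929, 0.371, 0.001]
wrist_force: [-0.7, -0.0, 12.9]
gripper_width: 0.236
gripper_force: 7.0
```

It has bottomed out about 69 mm down: the force holds at 11–13 N and the arm sinks no further. I'll let go now.

{"api": "drive_tool", "payload": {"steps": [{"delta_pos": [0,0,0],"rot": [0,0,0]},{"delta_pos": [0,0,0],"rot": [0,0,0]},{"delta_pos": [0,0,0],"rot": [0,0,0]},{"delta_pos": [0,0,0],"rot": [0,0,0]}], "gripper": 60}}

```text
time_s: 13.12
eef_pos: [0.5584, 0.1643, 0.2101]
eef_rot: [-0.0, 0.929, 0.371, -0.0]
wrist_force: [-0.4, 0.1, 0.7]
gripper_width: 0.639
gripper_force: 0.0
```

{"api": "drive_tool", "payload": {"steps": [{"delta_pos": [0,0,-10],"rot": [0,0,0]},{"delta_pos": [0,0,-30],"rot": [0,0,0]},{"delta_pos": [0,0,-55],"rot": [0,0,0]},{"delta_pos": [0,0,-80],"rot": [0,0,0]},{"delta_pos": [0,0,-100],"rot": [0,0,0]},{"delta_pos": [0,0,-110],"rot": [0,0,0]},{"delta_pos": [0,0,-110],"rot": [0,0,0]}]}}

```text
time_s: 14.0
eef_pos: [0.5588, 0.1646, 0.3213]
eef_rot: [0.0, 0.929, 0.371, 0.001]
wrist_force: [0.3, -0.6, 0.1]
gripper_width: 0.652
gripper_force: 0.0
```

```bash
python3 v.py c2.png
python3 - <<'E'
from h import *
for d in(.06,.069,.08):
    z=.126-d; print(d,'handle top c',proj('side',[.559,.1645,z+.2]),'handle bottom',proj('side',[.559,.1645,z+.15]))
E
```

```text
[0.55884313 0.16456875 0.32126743] [ 0.27877588 -0.64652016  0.09883849] handle bottom [281.78362454 153.14860943] rim [288.60870656 197.66349817] collar top [288.16563415 194.77366928]
247 152
0.06 handle top c [283.75759915 165.91943664] handle bottom [285.60734989 177.98780359]
0.069 handle top c [284.10093178 168.15944879] handle bottom [285.92591839 180.06624661]
0.08 handle top c [284.51423349 170.85596167] handle bottom [286.30962245 182.5696549 ]
```

View pics/c2.png

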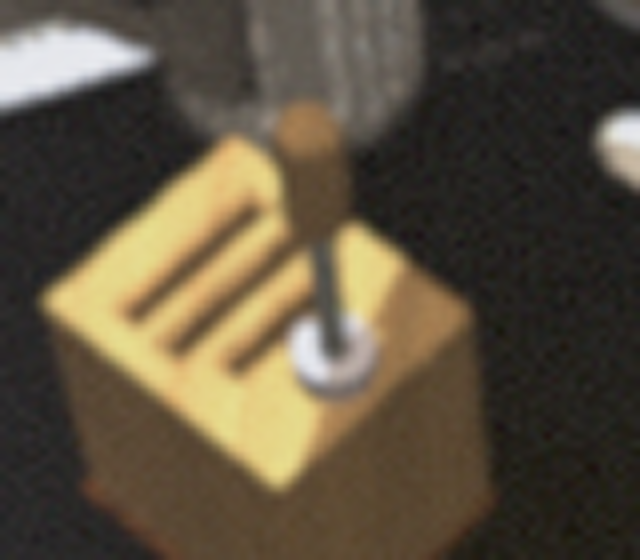

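The gauge stands upright, with the collar on the rim at crop (333,352) and the handle top at (310,125). That agrees with a depth of about 69 mm, so I'll hand the job in.

```bash
python3 -c "
from bench import env
print(env.finish_job())"
```

```text
the job is handed in; nothing more can be done
None
```

The gauge is standing upright and released in the wooden block's round hole, bottomed out with its collar on the rim. The hole is about 69 mm deep by the arm's position, and the most I pressed was about 13 N. The job is handed in, but no verdict came back.

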